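# Change the panel in the glue press

## Task

The yellow-and-black panel under the two paint tins is dry. Stand both tins aside on the cardboard, lay the dry panel squarely on top of the pile of finished panels - its height varies, so feel for the top before letting go - then lay the blue-and-white panel centred and square on the gluing board in its stead, and put each tin back on the very spot where it stood. Set everything down gently, never letting it fall, and do not disturb the tape, the bottle or the brush pot.

Things in the scene. Friction and masses are not known exactly. Their poses are not given: they have to be found in the camera images.
- red_tin: full paint tin with red label and red lid, upright cylinder 56 mm across, 72 mm high, 0.2 to 0.45 kg; origin at the centre of its underside, z up. It starts on one end of the yellow panel, about 42 mm from the panel's middle (at either end)
- green_tin: the same tin with green label and green lid; starts on the other end of the yellow panel
- dry_panel: yellow art panel with black blobs, rigid wood, 150 mm (x) by 64 mm (y), 22 mm thick, 0.12 kg; origin at the centre of its underside, painted face up (z). It starts on the gluing board under the two tins, whose bases therefore stand 34 mm above the table
- fresh_panel: blue art panel with white blobs, same size and origin (150 by 64 by 22 mm); starts flat on the table
- glue_board: the gluing board: fixed brown wooden board, 190 mm (x) by 110 mm (y), 12 mm thick, flat, with white paper in its middle; origin at the centre of its underside, on the table
- pile_board: fixed thin grey board, 190 mm (x) by 110 mm (y), 6 mm thick, origin at the centre of its underside, on the table. On its centre, along its axes, lies the pile of finished panels (144 mm along x, 56 mm along y, the top one dark red with cream blobs); the pile does not move. Its flat top is somewhere between 45 and 90 mm above the table, different each time
- card: side area: fixed sheet of brown cardboard, 200 mm (x) by 120 mm (y), 4 mm thick, with paint spots; origin at the centre of its underside, on the table. It has room for both tins side by side along x
- tape: bystander: roll of yellow tape lying flat, 90 mm across, 25 mm high; origin at the centre of its underside
- bottle: bystander: green glass bottle, 62 mm across, 200 mm high, standing; origin at the centre of its underside
- brush_pot: bystander: white pot of brushes, 82 mm across, pot 105 mm and brushes about 190 mm high; origin at the centre of its underside
Mind the look-alikes: they are no part of the job. What is shaped like the fresh_panel but green is not meant.

How it is judged:
On the way, in this order (a step that is already met when the one before it is completed fails the run):
1. both tins stand upright on the cardboard, let go (contact force between the fingers and red_tin below 0.1 N and linear speed of each of red_tin, green_tin below 0.02 m/s and x of red_tin in the frame of card between -0.085 and 0.085 m and y of red_tin in the frame of card between -0.045 and 0.045 m and height (world z) of each of red_tin, green_tin below 0.012 m and angle between each of red_tin, green_tin's own z axis and vertical below 0.1 rad and contact force between the fingers and green_tin below 0.1 N and x of green_tin in the frame of card between -0.085 and 0.085 m and y of green_tin in the frame of card between -0.045 and 0.045 m), for 0.2 s.
2. the yellow panel lies squarely on top of the pile, let go (contact force between the fingers and dry_panel below 0.1 N and linear speed of dry_panel below 0.02 m/s and horizontal distance between dry_panel and pile_board below 0.015 m and angle between the x axis of dry_panel and the x axis of pile_board, either way round below 0.15 rad and angle between dry_panel's own z axis and vertical below 0.06 rad and height (world z) of dry_panel above 0.04 m), for 0.2 s.
3. the blue panel lies centred and square on the gluing board, let go (contact force between the fingers and fresh_panel below 0.1 N and linear speed of fresh_panel below 0.02 m/s and horizontal distance between fresh_panel and glue_board below 0.012 m and angle between the x axis of fresh_panel and the x axis of glue_board, either way round below 0.12 rad and angle between fresh_panel's own z axis and vertical below 0.06 rad and height (world z) of fresh_panel below 0.018 m), for 0.2 s.
At the end, for the whole second after the job is handed in: Yellow panel flat on the pile (centre within 15 mm, 0.15 rad); blue panel flat on the gluing board (within 12 mm, 0.12 rad); each tin upright on the blue panel within 15 mm of where it stood at the start; all released and at rest (all of step 2 and all of step 3 and contact force between the fingers and red_tin below 0.1 N and linear speed of each of red_tin, green_tin below 0.02 m/s and distance of each of red_tin, green_tin from where it was at the start of the episode below 0.015 m and angle between each of red_tin, green_tin's own z axis and vertical below 0.06 rad and z of red_tin in the frame of fresh_panel between 0.017 and 0.027 m and contact force between the fingers and green_tin below 0.1 N and z of green_tin in the frame of fresh_panel between 0.017 and 0.027 m); the robot touches nothing.
It fails at once if the tape, the bottle or the brush pot is shifted by more than 20 mm (distance of any of tape, bottle, brush_pot from where it was at the start of the episode above 0.02 m).
It fails at once if a tin is tipped over (angle between any of red_tin, green_tin's own z axis and vertical above 0.6 rad).
It fails at once if a tin or panel is let fall (faster than 0.45 m/s out of the fingers, a drop of about 10 mm) ((linear speed of red_tin above 0.45 m/s and contact force between the fingers and red_tin below 0.1 N) or (linear speed of green_tin above 0.45 m/s and contact force between the fingers and green_tin below 0.1 N) or (linear speed of dry_panel above 0.45 m/s and contact force between the fingers and dry_panel below 0.1 N) or (linear speed of fresh_panel above 0.45 m/s and contact force between the fingers and fresh_panel below 0.1 N)).
It also fails if it takes over 144 s, if anything falls off the work surface, if the arm or the gripper's body presses on something with over 40 N, if the wrist force passes 120 N, or if a joint passes its speed limit or range.

## Robot

A 6-joint arm with a two-finger parallel gripper is mounted at the origin on the work surface. World frame = base frame: x ahead of the robot, y to its left, z up, the work surface at z = 0. Lengths are in m, angles in rad, forces in N, time in s.
With the tool pointing down it reaches from about 0.25 to 0.725 m from the base axis. Payload 4 kg.
Tool frame: the origin (TCP) lies at the very end of the fingers, on their centre line; the grasp point (between the pads) lies 19 mm behind it (ctrl.grip_point_offset is the distance from the TCP to the grasp point, in m); z points along the fingers, y is the line along which they close (so a half turn about z gives the same grasp; the last joint's range is limited). The gripper opens to 85 mm and grips with 20 to 120 N. Pads are 22 mm wide; open, the fingers measure 114 mm over their backs; the gripper's body (76 mm by 85 mm) begins 54 mm behind the grasp point. The pads swing forward as they close: fully open they stand 13 mm farther back than shut.
Start: joints at [-1.246, 0.241, 0.005, 1.335, 0, 1.571], TCP at [0.16, -0.474, 0.231] pointing down, gripper open.
Joint ranges: [-2.72, 2.72], [-1.05, 1.87], [-1.09, 1.28], [-1.99, 2.15], [-1.42, 1.44], [-3.14, 3.14]. Speed limits (rad/s): [2.79, 2.79, 3.14, 3.14, 3.14, 3.14].

## Interface

Orientations are given as [roll, pitch, yaw] about the fixed x, y, z axes, in that order (R = Rz(yaw) Ry(pitch) Rx(roll)).
In Python, from workcell import ctrl, viewer gives the robot as it stands.
- The arm moves only by the tool move_arm, never from a script. Its argument "steps" is text: rows parted by semicolons, each of 5 numbers parted by spaces: the opening, from 0 (shut) to 1 (fully open), then the shift along the world's x, y, z in cm, then the turn about the world's z in rad. In form: fingers x y z roll; .... A call has 1 to 8 rows; each row shifts and turns the commanded pose from where the row before left it; what a row does not reach is not made up. A row lasts 1/12 s, in which the tool goes at most 41.7 mm and 7.16 degrees, less where a joint would pass 70% of its speed; a pose out of reach is approached as far as the arm can. A call with a gripper value outside its range is refused whole. The fingers move at their own pace and stop on an object; "squeeze" is the grip in N (left out, the last holds). Time passes only in rows, so rows that do not move let the fingers close. It gives the time, the measured TCP pose, the force, the opening and the grip force at its end, in the units of the state.
- ctrl.state(): the state, without advancing time (a new reading comes with each control period).
- viewer.get_image(name): name is "side" or "top" or "wrist"; returns (picture, depth): 400x640x3 uint8, blue, green, red; 400x640 float32, m along the optical axis (not along the pixel's ray), 0 where there is no reading.
- viewer.camera_params(name): a dict with "mtx" (3x3 intrinsics, pixels), "R" (3x3) and "t" (3): a world point X has camera coordinates R X + t; the wrist camera has in their place "mount" (4x4, takes a point from camera to tool coordinates, whose origin is the TCP and whose axes are the flange's). Camera axes: x right, y down, z forward; pixel columns grow to the right and rows downward; lengths in m; the calibration is good to about 2 mm. The wrist camera is an equidistant fisheye: a pixel r from the principal point sees the ray r / f radians off the axis. A picture is of the moment at which its call begins: read the wrist's pose just before it. camera_params takes no time and is no camera call.
- ctrl.sign_off(): hands the job in; it is judged then, once.
The state is a dict: "t": time; "joints": joint angles; "joint_vel": joint speeds; "effort": joint torques, N m; "tcp_pos": TCP position; "tool_rot": TCP orientation; "wrist_force": force on the tool from outside, world axes, zero at the start; "wrist_torque": the same for the moment, N m; "opening": opening from 0.0 (shut) to 1.0 (fully open); "gripper_force": force on a finger pad.
Only numpy, scipy, OpenCV 4.12 (cv2) and the standard library are available. Lean on these libraries where they do the work, as an engineer would, in place of code of your own. Each camera call takes 0.05 s, during which the arm holds its last target. There are 200 camera calls.

## Working session

There is one attempt and no reset: what is moved stays moved. The work goes in short steps, Python scripts to look and compute and a tool call to move; the robot and the scene stay as the last step left them, time stands still between calls to the robot, and variables do not carry over. Pictures are saved under pics/ and viewed, at most 14 in all, crops included, and the job is handed in when it is done.

Besides the shell and the picture viewer there is one more tool, called by a JSON object that holds its "name" and its "arguments". move_arm: Moves the arm, as the interface text tells. Its arguments: {"type":"object","properties":{"steps":{"type":"string"},"squeeze":{"type":"number"}},"required":["steps"]}

```bash
mkdir -p pics; cat > h.py <<'E'
import numpy as np, cv2
from workcell import ctrl, viewer
def snap(n,f):
    im,d=viewer.get_image(n); cv2.imwrite(f'pics/{f}.png',im); np.save(f'pics/{f}.npy',d); return im,d
def world(n,u,v,d=None,z=None):
    p=viewer.camera_params(n);r=np.linalg.inv(p['mtx'])@[u,v,1.];R=np.array(p['R']);t=np.array(p['t'])
    c=-R.T@t; w=R.T@r
    return c+w*(d if z is None else (z-c[2])/w[2])
E
python3 - <<'E'
from h import *
s=ctrl.state();print(s)
for n in('top','side'):
    snap(n,n+'0');p=viewer.camera_params(n);print(n,p)
print(viewer.camera_params('wrist'))
E
```

```text
{'t': 0.0, 'joints': array([-1.24602917e+00,  2.41404468e-01,  3.72017957e-03,  1.33519469e+00,
        7.05792632e-06,  1.57077731e+00]), 'joint_vel': array([ 6.00620746e-05,  2.23357743e-05, -2.15036482e-03,  3.50025295e-04,
        9.48703015e-04, -5.38682490e-04]), 'effort': array([-9.37848636e-04, -3.72319436e+01,  2.52407527e+01,  1.68073748e-02,
       -1.21535618e-04,  2.76103620e-06]), 'tcp_pos': array([ 0.15934437, -0.4732627 ,  0.23041566]), 'tool_rot': array([-3.13951000e+00, -7.09750763e-06,  3.24786154e-01]), 'wrist_force': array([-0.61624513,  0.52175   , -0.08336199]), 'wrist_torque': array([-0.02833926, -0.01272129,  0.04838452]), 'gripper_force': 0.0, 'opening': 0.9986945900259867}
top {'mtx': array([[459.38444902,   0.        , 320.57468876],
       [  0.        , 459.38444902, 200.73833599],
       [  0.        ,   0.        ,   1.        ]]), 'R': array([[-0.02187241, -0.99975953, -0.00157787],
       [-0.99244119,  0.02190288, -0.12075076],
       [ 0.12075629, -0.00107516, -0.9926816 ]]), 't': array([0.06367292, 0.53552142, 1.35253461])}
side {'mtx': array([[46
[... 162 characters left out ...]
9126556, -0.13079526, -0.01688748],
       [-0.09468521, -0.61669551, -0.78148664],
       [ 0.09180032,  0.77625979, -0.62369339]]), 't': array([-0.52907469,  0.14334017,  1.24183228])}
{'mtx': array([[309.70691629,   0.        , 320.05922256],
       [  0.        , 309.70691629, 206.59169557],
       [  0.        ,   0.        ,   1.        ]]), 'mount': array([[ 5.75812250e-05, -9.66066780e-01, -2.58292420e-01,
         6.41336846e-02],
       [ 9.99999971e-01,  1.15598466e-04, -2.09431676e-04,
         1.59642814e-04],
       [ 2.32183192e-04, -2.58292400e-01,  9.66066759e-01,
        -1.42764152e-01],
       [ 0.00000000e+00,  0.00000000e+00,  0.00000000e+00,
         1.00000000e+00]])}
```

View pics/top0.png

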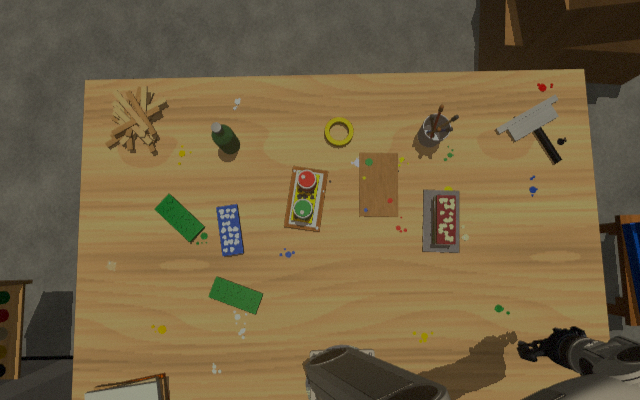

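View pics/side0.png

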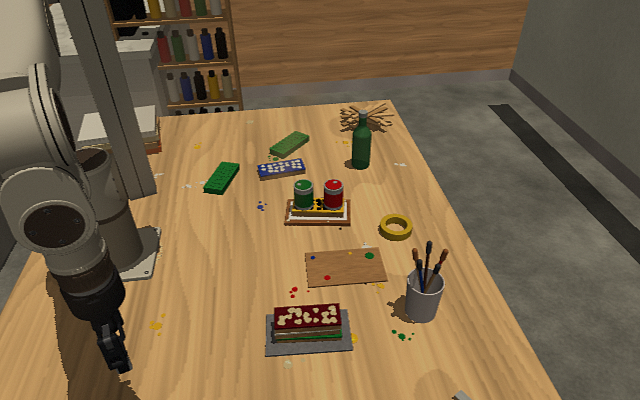

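```bash
python3 - <<'E'
from h import *
im=cv2.imread('pics/top0.png');d=np.load('pics/top0.npy')
p=viewer.camera_params('top')
v,u=np.mgrid[:400,:640]
ray=np.stack([u,v,np.ones_like(u)],-1)@np.linalg.inv(p['mtx']).T
W=(ray*d[...,None]-p['t'])@np.array(p['R'])
np.save('pics/W.npy',W)
hsv=cv2.cvtColor(im,cv2.COLOR_BGR2HSV)
for n,(a,b,c,e) in dict(red=(300,170,312,186),green=(296,202,310,217),pile=(438,195,452,243),fresh=(222,212,238,250),card=(365,160,392,210),board=(286,170,294,180)).items():
    q=W[b:e,a:c].reshape(-1,3);print(n,np.median(q,0).round(4),q[:,2].min().round(3),q[:,2].max().round(3))
c=im[140:270,200:470];cv2.imwrite('pics/c1.png',cv2.resize(c[:, :140],None,fx=5.5,fy=4.6*5.5/4.6*0.83,interpolation=cv2.INTER_CUBIC))
cv2.imwrite('pics/c1.png',cv2.resize(im[155:265,205:335],None,fx=5,fy=5,interpolation=cv2.INTER_CUBIC))
cv2.imwrite('pics/c2.png',cv2.resize(im[145:260,345:475],None,fx=5,fy=5,interpolation=cv2.INTER_CUBIC))
E
```

```text
red [0.5958 0.0938 0.106 ] 0.006 0.114
green [0.5053 0.104  0.1053] 0.035 1.407
pile [ 0.4713 -0.3101  0.0621] 0.055 1.407
fresh [0.4525 0.3279 0.0213] 0.014 1.407
card [ 0.5863 -0.1266  0.0034] -0.006 1.407
board [0.6243 0.1453 0.0015] -0.007 1.407
```

View pics/c1.png

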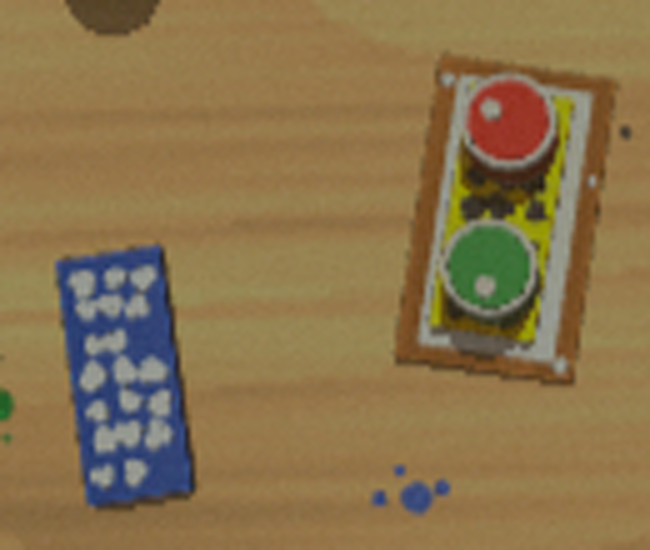

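View pics/c2.png

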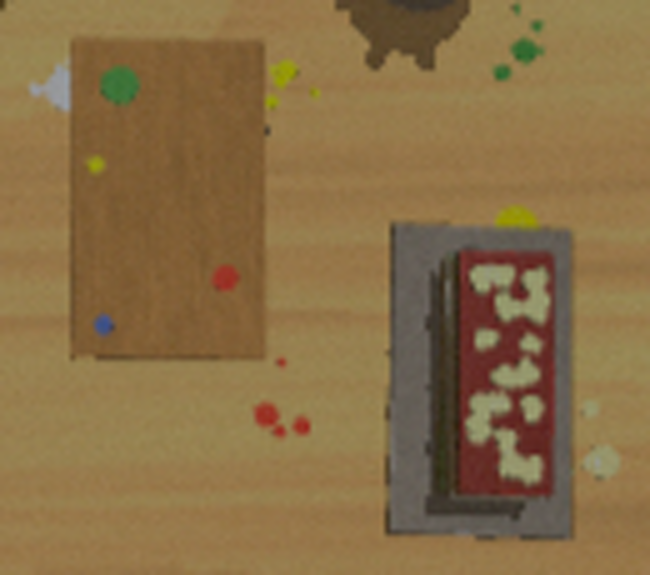

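```bash
python3 - <<'E'
from h import *
def q(off,pts,z): return np.array([world('top',off[0]+(x+.5)/5-.5,off[1]+(y+.5)/5-.5,z=z)[:2] for x,y in pts])
def rect(n,off,pts,z):
    P=q(off,pts,z);a=(P[0]+P[1]-P[2]-P[3])/2
    print(n,'c',P.mean(0).round(4),'len',np.linalg.norm(a).round(4),'w',(np.linalg.norm(P[1]-P[0])).round(4),(np.linalg.norm(P[2]-P[3])).round(4),'yaw',np.arctan2(a[1],a[0]).round(3))
A=(205,155);B=(345,145)
rect('fresh',A,[(57,260),(160,245),(194,493),(89,506)],.022)
rect('glue',A,[(440,55),(616,85),(575,383),(396,360)],.012)
rect('card',B,[(70,40),(265,38),(266,357),(70,357)],.004)
rect('pb',B,[(390,223),(573,229),(573,538),(388,535)],.006)
rect('ptop',B,[(458,252),(553,252),(552,495),(458,495)],.062)
P=q(A,[(510,119),(490,268)],.106);print('tins',P,np.linalg.norm(P[0]-P[1]),np.arctan2(*(P[0]-P[1])[::-1]))
P=q(A,[(575,95),(530,340)],.034);print('dry right edge',P,np.arctan2(*(P[0]-P[1])[::-1]))
# color/depth refinement
im=cv2.imread('pics/top0.png');W=np.load('pics/W.npy');hsv=cv2.cvtColor(im,cv2.COLOR_BGR2HSV)
for n,(a,b,c,e) in dict(red=(295,165,318,190),green=(290,195,316,222)).items():
    w=W[b:e,a:c].reshape(-1,3);w=w[(w[:,2]>.098)&(w[:,2]<.115)];c2,r=cv2.minEnclosingCircle(w[:,:2].astype(np.float32));print(n,w.mean(0),len(w),c2,r)
w=W[185:260,430:465].reshape(-1,3);w=w[(w[:,2]>.05)&(w[:,2]<.09)];print('pileh',np.median(w[:,2]),w.mean(0))
E
```

```text
fresh c [0.4563 0.3282] len 0.1508 w 0.063 0.0632 yaw 0.134
glue c [0.5472 0.0964] len 0.1878 w 0.1103 0.1097 yaw -0.157
card c [ 0.5886 -0.1272] len 0.1989 w 0.1216 0.1201 yaw -0.035
pb c [ 0.4708 -0.3141] len 0.1903 w 0.1127 0.1121 yaw -0.057
ptop c [ 0.4707 -0.3139] len 0.1431 w 0.0561 0.0548 yaw -0.057
tins [[0.59332441 0.09067039]
 [0.50757474 0.10362707]] 0.08672301544719299 -0.149964501817852
dry right edge [[0.61958517 0.05303693]
 [0.47133694 0.08319887]] -0.20071605808727375
red [0.59318522 0.0919024  0.10562614] 295 (0.5937870144844055, 0.09220552444458008) 0.028439046815037727
green [0.50874006 0.10451486 0.10555406] 299 (0.508881151676178, 0.10454139858484268) 0.02808784879744053
pileh 0.06196522917553761 [ 0.47118198 -0.31344694  0.06208763]
```

{"name": "move_arm", "arguments": {"steps": "1 2 2.5 0 -0.024;1 2.2 2.9 0 -0.024;1 2.2 2.9 0 -0.024;1 2.2 2.9 0 -0.024;1 2.2 2.9 0 -0.024;1 2.2 2.9 0 -0.024;1 2.2 2.9 0 -0.024;1 2.2 2.9 0 -0.024", "squeeze": 50}}

```text
t: 0.77
tcp_pos: [0.334, -0.2441, 0.2311]
tool_rot: [-3.141, 0.0, 0.131]
wrist_force: [0.3, -0.2, -0.2]
opening: 1.001
gripper_force: 0.0
```

{"name": "move_arm", "arguments": {"steps": "1 2.2 2.9 0 -0.024;1 2.2 2.9 0 -0.024;1 2.2 2.9 0 -0.024;1 2.2 2.9 0 -0.024;1 2.2 2.9 0 -0.024;1 2.2 2.9 0 -0.024;1 2.2 2.9 0 -0.024;1 2.2 2.9 0 -0.024"}}

```text
t: 1.43
tcp_pos: [0.5096, -0.0195, 0.2309]
tool_rot: [-3.134, 0.001, -0.043]
wrist_force: [0.1, -0.2, 1.1]
opening: 1.001
gripper_force: 0.0
```

{"name": "move_arm", "arguments": {"steps": "1 2.2 2.9 0 -0.024;1 2.2 2.9 0 -0.024;1 2.2 2.9 0 -0.024;1 1 1 0 -0.024;1 0 0 0 0;1 0 0 0 0;1 0 0 0 0"}}

```text
t: 2.02
tcp_pos: [0.5818, 0.002, 0.2309]
tool_rot: [-3.077, 0.003, -0.029]
wrist_force: [0.1, 0.5, 1.0]
opening: 1.0
gripper_force: 0.0
```

```bash
python3 - <<'E'
from h import *
s=ctrl.state()
for k in('joints','tcp_pos','tool_rot','wrist_force','joint_vel'):print(k,s[k].round(3))
E
```

```text
joints [-0.03   0.407  0.237  1.403  0.065  3.141]
tcp_pos [0.582 0.002 0.231]
tool_rot [-3.077e+00  3.000e-03 -2.900e-02]
wrist_force [0.148 0.519 1.02 ]
joint_vel [-0.002 -0.015 -0.005 -0.001  0.003  0.   ]
```

{"name": "move_arm", "arguments": {"steps": "1 0 0 0 0.12;1 0 0 0 0.12;1 0 0 0 0.12;1 0 0 0 0.12;1 0 0 0 0.12;1 0 0 0 0.12;1 0 0 0 0.12;1 0 0 0 0.12"}}

```text
t: 2.68
tcp_pos: [0.5817, 0.0018, 0.2318]
tool_rot: [-3.076, 0.001, 0.936]
wrist_force: [-0.1, -0.3, 0.4]
opening: 1.003
gripper_force: 0.0
```

{"name": "move_arm", "arguments": {"steps": "1 0 0 0 0.12;1 0 0 0 0.12;1 0 0 0 0.12;1 0 0 0 0.12;1 0 0 0 0.12;1 0 0 0 0.12;1 0 0 0 0.12;1 0 0 0 0.12"}}

```text
t: 3.35
tcp_pos: [0.5817, 0.0019, 0.2318]
tool_rot: [-3.076, 0.001, 1.896]
wrist_force: [0.0, 0.6, 0.6]
opening: 1.0
gripper_force: 0.0
```

{"name": "move_arm", "arguments": {"steps": "1 0 0 0 0.12;1 0 0 0 0.12;1 0 0 0 0.12;1 0 0 0 0.12;1 0 0 0 0.12;1 0 0 0 0.12;1 0 0 0 0.12;1 0 0 0 0.12"}}

```text
t: 4.02
tcp_pos: [0.5817, 0.0019, 0.2318]
tool_rot: [-3.076, 0.001, 2.856]
wrist_force: [-0.5, -0.2, 0.5]
opening: 1.004
gripper_force: 0.0
```

{"name": "move_arm", "arguments": {"steps": "1 0 0 0 0.12;1 0 2 0 0;1 0 2 0 0;1 0 0 0 0;1 0 0 0 0"}}

```text
t: 4.43
tcp_pos: [0.5819, 0.0426, 0.2318]
tool_rot: [-3.076, 0.001, 2.972]
wrist_force: [0.3, 0.1, 0.6]
opening: 0.996
gripper_force: 0.0
```

{"name": "move_arm", "arguments": {"steps": "1 0 0 0 0.12;1 0 0 0 0.12;1 0 0 0 0.12;1 0 0 0 0.12;1 0 0 0 0.12;1 0 0 0 0.12;1 0 0 0 0.12;1 0 0 0 0.12"}}

```text
t: 5.1
tcp_pos: [0.5821, 0.041, 0.2316]
tool_rot: [-3.076, 0.0, -2.348]
wrist_force: [-0.2, 0.2, 0.5]
opening: 0.998
gripper_force: 0.0
```

{"name": "move_arm", "arguments": {"steps": "1 0 0 0 0.12;1 0 0 0 0.12;1 0 0 0 0.12;1 0 0 0 0.12;1 0 0 0 0.12;1 0 0 0 0.12;1 0 0 0 0.12;1 0 0 0 0.12"}}

```text
t: 5.77
tcp_pos: [0.5821, 0.0409, 0.2316]
tool_rot: [-3.077, 0.0, -1.388]
wrist_force: [-0.1, 0.0, 0.1]
opening: 1.0
gripper_force: 0.0
```

{"name": "move_arm", "arguments": {"steps": "1 0 0 0 0.12;1 0 0 0 0.12;1 0 0 0 0.12;1 0 0 0 0.12;1 0 0 0 0.12;1 0 0 0 0.12;1 0 0 0 0.12;1 0 0 0 0.12"}}

```text
t: 6.43
tcp_pos: [0.5821, 0.0408, 0.2316]
tool_rot: [-3.077, 0.001, -0.428]
wrist_force: [-1.2, 0.1, -0.1]
opening: 1.001
gripper_force: 0.0
```

{"name": "move_arm", "arguments": {"steps": "1 0 0 0 0.12;1 0 0 0 0.12;1 0 0 0 0.12;1 0 0 0 0"}}

```text
t: 6.77
tcp_pos: [0.5824, 0.0409, 0.2314]
tool_rot: [-3.077, 0.001, -0.072]
wrist_force: [-0.7, 0.7, 0.1]
opening: 1.002
gripper_force: 0.0
```

{"name": "move_arm", "arguments": {"steps": "1 0 0 0 0.12;1 0 -1 0 0.05;1 0 0 0 0;1 0 0 0 0"}}

```text
t: 7.1
tcp_pos: [0.5812, 0.053, 0.2314]
tool_rot: [-3.093, 0.001, 0.064]
wrist_force: [-0.1, -0.2, -0.3]
opening: 0.998
gripper_force: 0.0
```

```bash
python3 - <<'E'
from h import *
s=ctrl.state()
for k in('joints','tcp_pos','tool_rot'):print(k,s[k].round(4))
E
```

```text
joints [ 0.0658  0.4097  0.2426  1.4045  0.0484 -3.1394]
tcp_pos [0.5812 0.053  0.2314]
tool_rot [-3.0932e+00  9.0000e-04  6.3600e-02]
```

{"name": "move_arm", "arguments": {"steps": "1 0 0 0 0.05;1 0 -1 0 0.05;1 0 0 0 0;1 0 0 0 0"}}

```text
t: 7.43
tcp_pos: [0.578, 0.074, 0.2314]
tool_rot: [-3.118, 0.001, 0.114]
wrist_force: [-0.3, -0.1, -0.5]
opening: 1.002
gripper_force: 0.0
```

{"name": "move_arm", "arguments": {"steps": "1 0 0 0 0.03;1 0 0 0 0;1 0 0 0 0"}}

```text
t: 7.68
tcp_pos: [0.5772, 0.0815, 0.2313]
tool_rot: [-3.124, 0.001, 0.13]
wrist_force: [-0.5, 0.1, -0.1]
opening: 1.0
gripper_force: 0.0
```

{"name": "move_arm", "arguments": {"steps": "1 0 0 0 0.04;1 0 0 0 0.03;1 0 0 0 0;1 0 0 0 0"}}

```text
t: 8.02
tcp_pos: [0.5741, 0.1004, 0.2313]
tool_rot: [-3.139, 0.001, 0.171]
wrist_force: [-0.1, -0.1, 0.4]
opening: 0.997
gripper_force: 0.0
```

```bash
python3 - <<'E'
from h import *
s=ctrl.state()
for k in('joints','tcp_pos','tool_rot'):print(k,s[k].round(4))
E
```

```text
joints [ 1.7190e-01  4.0890e-01  2.4210e-01  1.4054e+00  2.2000e-03 -3.1406e+00]
tcp_pos [0.5741 0.1004 0.2313]
tool_rot [-3.1394e+00  1.5000e-03  1.7100e-01]
```

{"name": "move_arm", "arguments": {"steps": "1 0 0 0 -0.12;1 0 0 0 -0.12;1 0 0 0 -0.12;1 0 0 0 -0.12;1 0 0 0 -0.12;1 0 0 0 -0.12;1 0 0 0 -0.12;1 0 0 0 -0.12"}}

```text
t: 8.68
tcp_pos: [0.5743, 0.0993, 0.2313]
tool_rot: [-3.139, 0.001, -0.797]
wrist_force: [-0.3, 0.3, -0.1]
opening: 1.0
gripper_force: 0.0
```

{"name": "move_arm", "arguments": {"steps": "1 0 0 0 -0.12;1 0 0 0 -0.12;1 0 0 0 -0.12;1 0 0 0 -0.12;1 0 0 0 -0.12;1 0 0 0 -0.12;1 0 0 0 -0.12;1 0 0 0 -0.12"}}

```text
t: 9.35
tcp_pos: [0.5743, 0.0993, 0.2313]
tool_rot: [-3.139, 0.001, -1.757]
wrist_force: [0.7, 1.3, -0.0]
opening: 1.002
gripper_force: 0.0
```

{"name": "move_arm", "arguments": {"steps": "1 0 0 0 -0.12;1 0 0 0 -0.12;1 0 0 0 -0.12;1 0 0 0 -0.12;1 0 0 0 -0.12;1 0 0 0 -0.12;1 0 0 0 -0.12;1 0 0 0 -0.12"}}

```text
t: 10.02
tcp_pos: [0.5743, 0.0993, 0.2313]
tool_rot: [-3.139, 0.001, -2.717]
wrist_force: [-0.2, -0.4, -0.6]
opening: 1.002
gripper_force: 0.0
```

{"name": "move_arm", "arguments": {"steps": "1 0.4 -0.2 0 -0.12;1 0.4 -0.2 0 -0.12;1 0.4 -0.2 0 -0.12;1 0.4 -0.2 0 -0.11;1 0.3 -0.1 0 0;1 0 0 0 0;1 0 0 0 0"}}

```text
t: 10.6
tcp_pos: [0.5933, 0.0904, 0.2312]
tool_rot: [-3.139, 0.001, 3.105]
wrist_force: [-0.1, 0.4, -1.0]
opening: 1.002
gripper_force: 0.0
```

{"name": "move_arm", "arguments": {"steps": "1 0 0.1 0 -0.12;1 0 0 -3 0;1 0 0 -3 0;1 0 0 -3 0;1 0 0 -2 0;1 0 0 0 0;1 0 0 0 0"}}

```text
t: 11.18
tcp_pos: [0.5922, 0.0915, 0.1205]
tool_rot: [-3.138, -0.001, 2.984]
wrist_force: [0.4, -0.8, -0.2]
opening: 1.001
gripper_force: 0.0
```

```bash
python3 - <<'E'
from h import *
s=ctrl.state();print(s['tcp_pos'],s['tool_rot'])
im,_=snap('wrist','w1')
E
```

```text
[0.59219201 0.09148909 0.12047774] [-3.13823687e+00 -1.38469310e-03  2.98379405e+00]
```

View pics/w1.png

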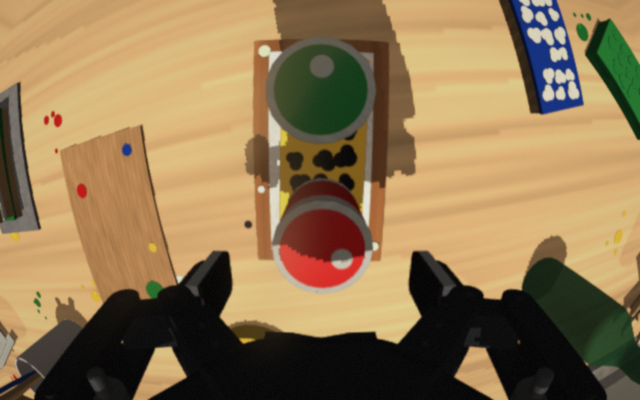

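{"name": "move_arm", "arguments": {"steps": "1 0.1 0 -2 0;1 0 0 -2 0;1 0 0 -1 0;1 0 0 0 0;0.2 0 0 0 0;0.2 0 0 0 0;0.2 0 0 0 0;0.2 0 0 0 0"}}

```text
t: 11.9
tcp_pos: [0.5959, 0.0919, 0.0735]
tool_rot: [-3.141, 0.005, 2.983]
wrist_force: [0.3, 0.5, 4.8]
opening: 0.639
gripper_force: 53.8
```

{"name": "move_arm", "arguments": {"steps": "0.2 0 0 0 0;0.2 0 0 0 0;0.2 0 0 0 0;0.2 0 0 0 0"}}

```text
t: 12.23
tcp_pos: [0.5959, 0.0919, 0.0735]
tool_rot: [-3.141, 0.006, 2.983]
wrist_force: [-0.3, 0.5, 4.9]
opening: 0.64
gripper_force: 53.7
```

{"name": "move_arm", "arguments": {"steps": "0.2 0 0 1 0;0.2 0 0 2 0;0.2 0 0 2 0;0.2 0 0 1 0;0.2 0 0 0 0;0.2 0 0 0 0"}}

```text
t: 12.73
tcp_pos: [0.5944, 0.0915, 0.1314]
tool_rot: [-3.139, 0.002, 2.982]
wrist_force: [0.3, -0.2, -2.9]
opening: 0.643
gripper_force: 53.5
```

{"name": "move_arm", "arguments": {"steps": "0.2 0.5 -2 0 0;0.2 0.5 -2.8 0 0;0.2 0.5 -2.8 0 0;0.2 0.5 -2.8 0 0;0.2 0.5 -2.8 0 0;0.2 0.5 -2.8 0 0;0.2 0.5 -2.8 0 0;0.2 0.5 -2.4 0 0"}}

```text
t: 13.4
tcp_pos: [0.633, -0.1223, 0.1289]
tool_rot: [-3.139, -0.003, 2.982]
wrist_force: [-0.1, 0.5, -3.6]
opening: 0.643
gripper_force: 53.8
```

{"name": "move_arm", "arguments": {"steps": "0.2 0 -0.8 0 0;0.2 0 0 -2 0;0.2 0 0 -2 0;0.2 0 0 -2 0;0.2 0 0 -1.5 0;0.2 0 0 -0.7 0;0.2 0 0 0 0;0.2 0 0 0 0"}}

```text
t: 14.07
tcp_pos: [0.6336, -0.128, 0.0485]
tool_rot: [-3.139, -0.001, 2.983]
wrist_force: [0.3, 1.1, -2.5]
opening: 0.645
gripper_force: 53.9
```

{"name": "move_arm", "arguments": {"steps": "0.2 0 0 -0.3 0;0.2 0 0 -0.2 0;0.2 0 0 0 0;0.2 0 0 0 0"}}

```text
t: 14.4
tcp_pos: [0.6346, -0.1285, 0.045]
tool_rot: [-3.139, 0.002, 2.983]
wrist_force: [-0.4, 0.8, -2.3]
opening: 0.641
gripper_force: 53.9
```

{"name": "move_arm", "arguments": {"steps": "0.2 0 0 -0.1 0;0.2 0 0 0 0;0.2 0 0 0 0"}}

```text
t: 14.65
tcp_pos: [0.6345, -0.1285, 0.0436]
tool_rot: [-3.139, 0.002, 2.983]
wrist_force: [0.1, 0.6, -1.9]
opening: 0.639
gripper_force: 53.9
```

{"name": "move_arm", "arguments": {"steps": "0.2 0 0 -0.1 0;0.2 0 0 0 0;0.2 0 0 0 0"}}

```text
t: 14.9
tcp_pos: [0.6345, -0.1285, 0.0436]
tool_rot: [-3.139, 0.003, 2.983]
wrist_force: [-3.7, 1.1, 4.9]
opening: 0.643
gripper_force: 54.5
```

{"name": "move_arm", "arguments": {"steps": "1 0 0 0 0;1 0 0 0 0;1 0 0 0 0;1 0 0 0 0;1 0 0 0 0;1 0 0 3 0;1 0 0 3 0;1 0 0 4 0"}}

```text
t: 15.57
tcp_pos: [0.6323, -0.1281, 0.1402]
tool_rot: [-3.139, -0.005, 2.983]
wrist_force: [-0.0, -0.2, 0.1]
opening: 0.997
gripper_force: 0.0
```

{"name": "move_arm", "arguments": {"steps": "1 -1.6 2.9 0 0;1 -1.6 2.9 0 0;1 -1.6 2.9 0 0;1 -1.6 2.9 0 0;1 -1.6 2.9 0 0;1 -1.6 2.9 0 0;1 -1.6 2.9 0 0;1 -1.4 2.9 0 0"}}

```text
t: 16.23
tcp_pos: [0.5071, 0.1047, 0.1424]
tool_rot: [-3.139, 0.002, 2.982]
wrist_force: [0.8, 1.3, 0.2]
opening: 0.997
gripper_force: 0.0
```

{"name": "move_arm", "arguments": {"steps": "1 0 0 0 0;1 0 0 0 0;1 0 0 0 0"}}

```text
t: 16.48
tcp_pos: [0.5087, 0.1035, 0.1425]
tool_rot: [-3.139, 0.002, 2.983]
wrist_force: [1.1, -0.2, -0.8]
opening: 0.999
gripper_force: 0.0
```

```bash
python3 - <<'E'
from h import *
s=ctrl.state();print(s['tcp_pos'],s['tool_rot'])
im,_=snap('wrist','w2')
E
```

```text
[0.508724   0.1034677  0.14250325] [-3.13896587e+00  2.41217815e-03  2.98309799e+00]
```

View pics/w2.png

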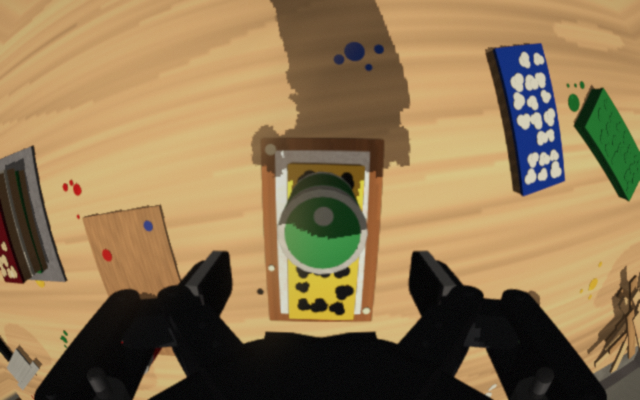

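{"name": "move_arm", "arguments": {"steps": "1 0 0 -2.5 0;1 0 0 -2.5 0;1 0 0 -2 0;1 0 0 0 0;0.2 0 0 0 0;0.2 0 0 0 0;0.2 0 0 0 0;0.2 0 0 0 0"}}

```text
t: 17.2
tcp_pos: [0.5102, 0.1038, 0.0741]
tool_rot: [-3.141, 0.005, 2.982]
wrist_force: [1.5, 1.5, 1.4]
opening: 0.641
gripper_force: 53.3
```

{"name": "move_arm", "arguments": {"steps": "0.2 0 0 0 0;0.2 0 0 0 0;0.2 0 0 0 0"}}

```text
t: 17.45
tcp_pos: [0.5101, 0.1039, 0.0741]
tool_rot: [-3.14, 0.006, 2.983]
wrist_force: [0.9, 0.3, 6.8]
opening: 0.641
gripper_force: 53.9
```

{"name": "move_arm", "arguments": {"steps": "0.2 0 0 1 0;0.2 0 0 2 0;0.2 0 0 2 0;0.2 0 0 1 0;0.2 0 0 0 0;0.2 0 0 0 0"}}

```text
t: 17.95
tcp_pos: [0.508, 0.1035, 0.1322]
tool_rot: [-3.139, 0.001, 2.983]
wrist_force: [-0.5, 0.1, -2.5]
opening: 0.639
gripper_force: 53.7
```

{"name": "move_arm", "arguments": {"steps": "0.2 0.4 -2 0 0;0.2 0.5 -2.9 0 0;0.2 0.5 -2.9 0 0;0.2 0.5 -2.9 0 0;0.2 0.5 -2.9 0 0;0.2 0.5 -2.9 0 0;0.2 0.4 -2.9 0 0;0.2 0.3 -2.5 0 0"}}

```text
t: 18.62
tcp_pos: [0.543, -0.1172, 0.1302]
tool_rot: [-3.139, -0.002, 2.982]
wrist_force: [0.3, -1.0, -2.9]
opening: 0.645
gripper_force: 54.0
```

{"name": "move_arm", "arguments": {"steps": "0.2 0 -1 0 0;0.2 0 0 -2 0;0.2 0 0 -2 0;0.2 0 0 -2 0;0.2 0 0 -1.5 0;0.2 0 0 -0.9 0;0.2 0 0 0 0;0.2 0 0 0 0"}}

```text
t: 19.28
tcp_pos: [0.5436, -0.125, 0.0476]
tool_rot: [-3.139, -0.001, 2.983]
wrist_force: [-0.5, -0.7, -3.3]
opening: 0.639
gripper_force: 54.3
```

{"name": "move_arm", "arguments": {"steps": "0.2 0 0 -0.2 0;0.2 0 0 0 0;0.2 0 0 0 0"}}

```text
t: 19.53
tcp_pos: [0.5448, -0.1255, 0.0471]
tool_rot: [-3.139, 0.003, 2.983]
wrist_force: [0.8, -0.6, -3.2]
opening: 0.64
gripper_force: 54.2
```

{"name": "move_arm", "arguments": {"steps": "0.2 0 0 -0.2 0;0.2 0 0 0 0;0.2 0 0 0 0"}}

```text
t: 19.78
tcp_pos: [0.5443, -0.1255, 0.0444]
tool_rot: [-3.139, 0.002, 2.983]
wrist_force: [0.4, 0.6, -2.9]
opening: 0.641
gripper_force: 54.3
```

{"name": "move_arm", "arguments": {"steps": "0.2 0 0 -0.1 0;0.2 0 0 0 0;0.2 0 0 0 0"}}

```text
t: 20.03
tcp_pos: [0.5445, -0.1255, 0.0437]
tool_rot: [-3.139, 0.002, 2.983]
wrist_force: [-1.2, 0.9, -0.5]
opening: 0.641
gripper_force: 54.8
```

{"name": "move_arm", "arguments": {"steps": "0.2 0 0 -0.1 0;0.2 0 0 0 0;0.2 0 0 0 0"}}

```text
t: 20.28
tcp_pos: [0.5445, -0.1255, 0.0436]
tool_rot: [-3.139, 0.003, 2.982]
wrist_force: [-2.4, 0.1, 5.2]
opening: 0.639
gripper_force: 55.5
```

{"name": "move_arm", "arguments": {"steps": "1 0 0 0 0;1 0 0 0 0;1 0 0 0 0;1 0 0 0 0;1 0 0 0 0;1 0 0 3 0;1 0 0 3 0;1 0 0 4 0"}}

```text
t: 20.95
tcp_pos: [0.5423, -0.125, 0.1407]
tool_rot: [-3.14, -0.005, 2.983]
wrist_force: [0.6, -0.0, 0.3]
opening: 1.002
gripper_force: 0.0
```

{"name": "move_arm", "arguments": {"steps": "1 -2 0 1 0;1 -3 0 1 0;1 -3 0 0 0;1 -3 0 0 0;1 0 0 0 0;1 0 0 0 0"}}

```text
t: 21.45
tcp_pos: [0.433, -0.1254, 0.1625]
tool_rot: [-3.139, 0.001, 2.982]
wrist_force: [0.7, -0.4, 0.4]
opening: 1.009
gripper_force: 0.0
```

```bash
python3 - <<'E'
from h import *
s=ctrl.state();print(s['tcp_pos'],s['tool_rot'])
im,_=snap('top','t2')
cv2.imwrite('pics/c3.png',cv2.resize(im[150:250,280:410],None,fx=5,fy=5,interpolation=cv2.INTER_CUBIC))
E
```

```text
[ 0.43296311 -0.12539716  0.16250952] [-3.13923537e+00  1.45553858e-03  2.98170364e+00]
```

View pics/c3.png

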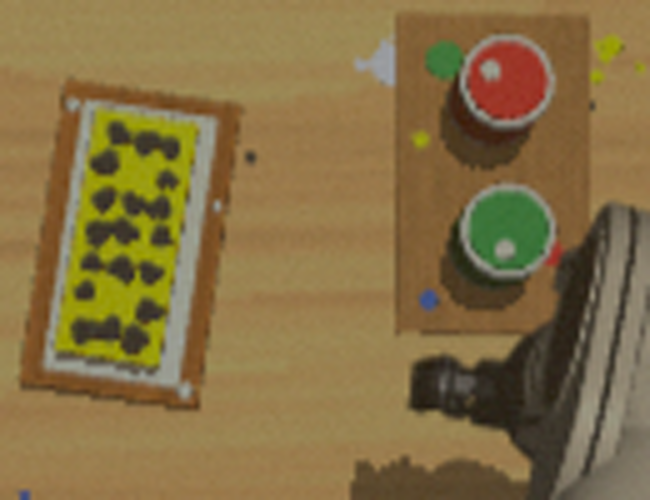

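```bash
cat >> h.py <<'E'
def q(off,pts,z,k=5,n='top'): return np.array([world(n,off[0]+(x+.5)/k-.5,off[1]+(y+.5)/k-.5,z=z)[:2] for x,y in pts])
def rect(n,off,pts,z):
    P=q(off,pts,z);a=(P[0]+P[1]-P[2]-P[3])/2
    print(n,'c',P.mean(0).round(4),'len',np.linalg.norm(a).round(4),'w',(np.linalg.norm(P[1]-P[0])).round(4),(np.linalg.norm(P[2]-P[3])).round(4),'yaw',np.arctan2(a[1],a[0]).round(3))
def blob(W,u0,v0,u1,v1,lo,hi,f=cv2.minEnclosingCircle):
    w=W[v0:v1,u0:u1].reshape(-1,3);w=w[(w[:,2]>lo)&(w[:,2]<hi)];return len(w),w.mean(0).round(4),f(w[:,:2].astype(np.float32))
def cloud(d):
    p=viewer.camera_params('top');v,u=np.mgrid[:400,:640]
    return ((np.stack([u,v,np.ones_like(u)],-1)@np.linalg.inv(p['mtx']).T)*d[...,None]-p['t'])@np.array(p['R'])
E
python3 - <<'E'
from h import *
A=(280,150)
rect('dry',A,[(93,108),(199,124),(160,370),(55,353)],.034)
rect('glue',A,[(65,80),(240,105),(198,408),(22,385)],.012)
print(q(A,[(507,81),(507,231)],.076))
W=cloud(np.load('pics/t2.npy'))
print(blob(W,370,153,394,178,.069,.084));print(blob(W,369,184,392,208,.069,.084))
print(blob(W,285,165,325,230,.027,.042,cv2.minAreaRect))
E
```

```text
dry c [0.5484 0.0987] len 0.1509 w 0.0651 0.0638 yaw -0.172
glue c [0.5479 0.0967] len 0.1894 w 0.1092 0.1079 yaw -0.156
[[ 0.631242   -0.12831189]
 [ 0.54213941 -0.12494644]]
(278, array([ 0.6319, -0.1279,  0.0757]), ((0.6324371695518494, -0.12825718522071838), 0.028217414394021034))
(286, array([ 0.5432, -0.125 ,  0.0757]), ((0.543190062046051, -0.12556985020637512), 0.028492147102952003))
(1030, array([0.5494, 0.0991, 0.0335]), ((0.5504330396652222, 0.09911764413118362), (0.06405212730169296, 0.15008533000946045), 79.38951110839844))
```

{"name": "move_arm", "arguments": {"steps": "1 1.4 2.8 0 -0.016;1 1.4 2.8 0 0;1 1.5 2.8 0 0;1 1.5 2.8 0 0;1 1.5 2.8 0 0;1 1.5 2.8 0 0;1 1.4 2.8 0 0;1 1.4 2.8 0 0"}}

```text
t: 22.17
tcp_pos: [0.5524, 0.1008, 0.162]
tool_rot: [-3.14, 0.003, 2.967]
wrist_force: [0.5, -0.5, 0.3]
opening: 0.995
gripper_force: 0.0
```

{"name": "move_arm", "arguments": {"steps": "1 0 0 -3 0;1 0 0 -3 0;1 0 0 -3 0;1 0 0 -2 0;1 0 0 -1.5 0;1 0 0 0 0;1 0 0 0 0"}}

```text
t: 22.75
tcp_pos: [0.5506, 0.0989, 0.0362]
tool_rot: [-3.139, -0.0, 2.967]
wrist_force: [0.6, -1.0, -0.0]
opening: 1.001
gripper_force: 0.0
```

{"name": "move_arm", "arguments": {"steps": "1 0 0 -1.2 0;1 0 0 -1.1 0;1 0 0 0 0;1 0 0 0 0;0.3 0 0 0 0;0.3 0 0 0 0;0.3 0 0 0 0;0.3 0 0 0 0"}}

```text
t: 23.42
tcp_pos: [0.5513, 0.0987, 0.0156]
tool_rot: [-3.14, 0.004, 2.967]
wrist_force: [-1.6, -0.4, 4.8]
opening: 0.733
gripper_force: 56.4
```

{"name": "move_arm", "arguments": {"steps": "0.3 0 0 0 0;0.3 0 0 0 0;0.3 0 0 0 0"}}

```text
t: 23.67
tcp_pos: [0.5514, 0.0987, 0.0156]
tool_rot: [-3.14, 0.004, 2.967]
wrist_force: [-0.3, -0.2, 6.4]
opening: 0.736
gripper_force: 56.5
```

{"name": "move_arm", "arguments": {"steps": "0.3 0 0 1 0;0.3 0 0 2 0;0.3 0 0 3 0;0.3 0 0 3 0;0.3 0 0 2 0;0.3 0 0 1 0;0.3 0 0 0 0;0.3 0 0 0 0"}}

```text
t: 24.33
tcp_pos: [0.55, 0.0985, 0.134]
tool_rot: [-3.139, 0.001, 2.967]
wrist_force: [-0.4, -0.3, -1.5]
opening: 0.735
gripper_force: 55.8
```

{"name": "move_arm", "arguments": {"steps": "0.3 -0.5 -1.6 0 0;0.3 -0.5 -2.6 0 0.01;0.3 -0.5 -2.6 0 0.01;0.3 -0.5 -2.6 0 0.01;0.3 -0.5 -2.6 0 0.01;0.3 -0.5 -2.6 0 0.01;0.3 -0.5 -2.6 0 0.01;0.3 -0.5 -2.6 0 0.01"}}

```text
t: 25.0
tcp_pos: [0.5081, -0.1003, 0.1318]
tool_rot: [-3.14, -0.003, 3.037]
wrist_force: [-0.9, -0.7, -0.5]
opening: 0.735
gripper_force: 55.8
```

{"name": "move_arm", "arguments": {"steps": "0.3 -0.5 -2.6 0 0.01;0.3 -0.5 -2.6 0 0.01;0.3 -0.5 -2.6 0 0.01;0.3 -0.5 -2.6 0 0.01;0.3 -0.5 -2.6 0 0.005;0.3 -0.5 -2.6 0 0;0.3 -0.5 -2.6 0 0;0.3 -0.3 -1.6 0 0"}}

```text
t: 25.67
tcp_pos: [0.4701, -0.299, 0.1316]
tool_rot: [-3.141, -0.003, 3.08]
wrist_force: [0.1, 1.1, -0.6]
opening: 0.737
gripper_force: 55.8
```

{"name": "move_arm", "arguments": {"steps": "0.3 0 0 0 0;0.3 0 0 0 0;0.3 0 0 0 0"}}

```text
t: 25.92
tcp_pos: [0.4714, -0.2963, 0.1326]
tool_rot: [-3.141, -0.002, 3.082]
wrist_force: [0.3, 0.0, -1.2]
opening: 0.732
gripper_force: 55.8
```

{"name": "move_arm", "arguments": {"steps": "0.3 0.1 -1.7 0 0;0.3 0 0 -1.5 0;0.3 0 0 -2 0;0.3 0 0 -1.5 0;0.3 0 0 -0.8 0;0.3 0 0 0 0;0.3 0 0 0 0;0.3 0 0 0 0"}}

```text
t: 26.58
tcp_pos: [0.4741, -0.3143, 0.0772]
tool_rot: [-3.139, 0.003, 3.082]
wrist_force: [0.3, 0.6, -0.6]
opening: 0.733
gripper_force: 55.8
```

```bash
python3 - <<'E'
from h import *
s=ctrl.state();print(s['tcp_pos'],s['tool_rot'],s['wrist_force'])
a,_=snap('side','s2');b,_=snap('top','t3')
x=cv2.resize(a[280:370,240:380],None,fx=4,fy=4,interpolation=cv2.INTER_CUBIC)
cv2.imwrite('pics/c4.png',x)
E
```

```text
[ 0.47410984 -0.31430903  0.07719484] [-3.13850273e+00  2.76212305e-03  3.08247126e+00] [ 0.30455282  0.60445716 -0.57584758]
```

View pics/c4.png

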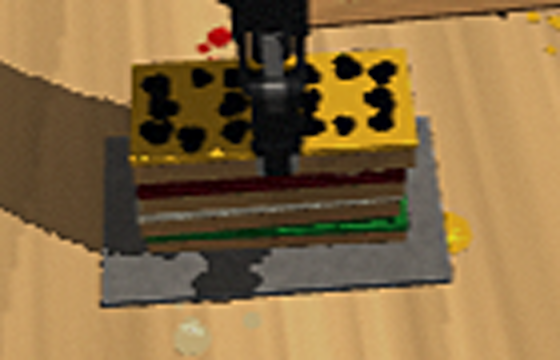

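{"name": "move_arm", "arguments": {"steps": "0.3 0 0 -0.4 0;0.3 0 0 -0.4 0;0.3 0 0 0 0;0.3 0 0 0 0;0.3 0 0 0 0"}}

```text
t: 27.1
tcp_pos: [0.4732, -0.3145, 0.0682]
tool_rot: [-3.139, 0.001, 3.081]
wrist_force: [0.1, 0.2, -1.6]
opening: 0.737
gripper_force: 55.8
```

{"name": "move_arm", "arguments": {"steps": "0.3 0 0 -0.2 0;0.3 0 0 0 0;0.3 0 0 0 0"}}

```text
t: 27.35
tcp_pos: [0.4732, -0.3144, 0.0662]
tool_rot: [-3.139, 0.001, 3.082]
wrist_force: [-0.7, -0.6, -0.9]
opening: 0.735
gripper_force: 55.8
```

{"name": "move_arm", "arguments": {"steps": "0.3 0 0 -0.1 0;0.3 0 0 0 0;0.3 0 0 0 0"}}

```text
t: 27.6
tcp_pos: [0.4734, -0.3145, 0.0659]
tool_rot: [-3.139, 0.002, 3.082]
wrist_force: [-1.9, 0.8, 3.8]
opening: 0.734
gripper_force: 56.3
```

{"name": "move_arm", "arguments": {"steps": "1 0 0 0 0;1 0 0 0 0;1 0 0 0 0;1 0 0 0 0;1 0 0 0 0;1 0 0 2 0;1 0 0 3 0;1 0 0 3 0"}}

```text
t: 28.27
tcp_pos: [0.4723, -0.3138, 0.1449]
tool_rot: [-3.141, -0.002, 3.082]
wrist_force: [0.4, -0.7, 0.3]
opening: 1.001
gripper_force: 0.0
```

{"name": "move_arm", "arguments": {"steps": "1 0 2.5 0 0;1 0 3.3 0 0.01;1 0 3.3 0 0.01;1 -0.2 3.3 0 0.01;1 -0.2 3.3 0 0.01;1 -0.2 3.3 0 0.01;1 -0.2 3.3 0 0.01;1 -0.2 3.3 0 0.01"}}

```text
t: 28.93
tcp_pos: [0.463, -0.057, 0.1454]
tool_rot: [-3.139, 0.002, -3.131]
wrist_force: [0.6, 0.2, 0.1]
opening: 1.002
gripper_force: 0.0
```

{"name": "move_arm", "arguments": {"steps": "1 -0.1 3.3 0 0.01;1 -0.1 3.3 0 0.01;1 -0.1 3.3 0 0.01;1 -0.1 3.3 0 0.01;1 -0.1 3.3 0 0.01;1 -0.1 3.3 0 0.01;1 -0.1 3.3 0 0.01;1 0 3.3 0 0.01"}}

```text
t: 29.6
tcp_pos: [0.4559, 0.2072, 0.1454]
tool_rot: [-3.139, 0.002, -3.051]
wrist_force: [0.6, -0.5, -0.5]
opening: 1.002
gripper_force: 0.0
```

{"name": "move_arm", "arguments": {"steps": "1 0 3.3 0 0.015;1 0 3.3 0 0.02;1 0 3.3 0 0.01;1 0 2.3 0 0;1 0 0 0 0;1 0 0 0 0;1 0 0 0 0"}}

```text
t: 30.18
tcp_pos: [0.4559, 0.3269, 0.1449]
tool_rot: [-3.138, 0.001, -3.007]
wrist_force: [0.9, 0.1, -0.4]
opening: 1.002
gripper_force: 0.0
```

```bash
python3 - <<'E'
from h import *
s=ctrl.state();print(s['tcp_pos'],s['tool_rot'])
im,d=snap('top','t4');W=cloud(d)
print('dry',blob(W,425,180,470,260,.077,.092,cv2.minAreaRect))
b,_=snap('wrist','w4')
cv2.imwrite('pics/c5.png',np.hstack([cv2.resize(im[170:270,420:480],(240,400),interpolation=cv2.INTER_CUBIC),cv2.resize(b,(560,400))]))
E
```

```text
[0.45592353 0.3269493  0.14492841] [-3.13821806e+00  5.65307317e-04 -3.00653521e+00]
dry (1150, array([ 0.4729, -0.3138,  0.0842]), ((0.4728683531284332, -0.31468501687049866), (0.06612745672464371, 0.150303453207016), 86.17223358154297))
```

View pics/c5.png

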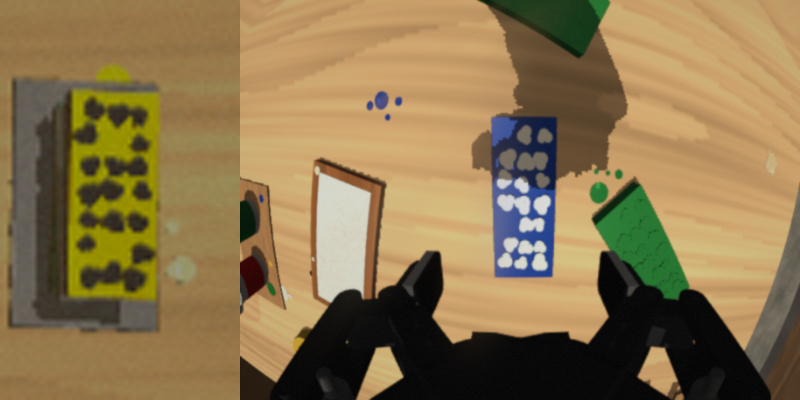

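{"name": "move_arm", "arguments": {"steps": "1 0 0.1 -3 0;1 0 0 -3 0;1 0 0 -3 0;1 0 0 -2 0;1 0 0 -1 0;1 0 0 0 0;1 0 0 0 0"}}

```text
t: 30.87
tcp_pos: [0.4567, 0.3279, 0.0257]
tool_rot: [-3.139, 0.001, -3.008]
wrist_force: [0.5, 1.0, 1.0]
opening: 1.005
gripper_force: 0.0
```

{"name": "move_arm", "arguments": {"steps": "1 0 0 -1 0;1 0 0 -1 0;1 0 0 0 0;1 0 0 0 0;0.3 0 0 0 0;0.3 0 0 0 0;0.3 0 0 0 0;0.3 0 0 0 0"}}

```text
t: 31.53
tcp_pos: [0.4569, 0.3291, 0.0062]
tool_rot: [-3.14, 0.003, -3.007]
wrist_force: [-1.1, 0.3, 3.7]
opening: 0.729
gripper_force: 55.7
```

{"name": "move_arm", "arguments": {"steps": "0.3 0 0 0 0;0.3 0 0 0 0;0.3 0 0 0 0"}}

```text
t: 31.78
tcp_pos: [0.4569, 0.3291, 0.0062]
tool_rot: [-3.14, 0.003, -3.007]
wrist_force: [-0.6, -0.2, 5.0]
opening: 0.731
gripper_force: 55.9
```

{"name": "move_arm", "arguments": {"steps": "0.3 0 0 1 0;0.3 0 0 2 0;0.3 0 0 3 0;0.3 0 0 1 0;0.3 1 -2 0 -0.04;0.3 1 -2.5 0 -0.04;0.3 1 -2.5 0 -0.04;0.3 1 -2.5 0 -0.04"}}

```text
t: 32.45
tcp_pos: [0.4962, 0.2326, 0.0751]
tool_rot: [-3.139, 0.001, 3.116]
wrist_force: [1.1, 0.9, -1.6]
opening: 0.731
gripper_force: 55.1
```

{"name": "move_arm", "arguments": {"steps": "0.3 1 -2.5 0 -0.04;0.3 1 -2.5 0 -0.04;0.3 1 -2.5 0 -0.04;0.3 1 -2.5 0 -0.01;0.3 1 -2.5 0 0;0.3 0.1 -1.3 0 0;0.3 0 0 0 0;0.3 0 0 0 0"}}

```text
t: 33.12
tcp_pos: [0.5467, 0.095, 0.0749]
tool_rot: [-3.139, 0.0, 2.985]
wrist_force: [-0.3, 0.2, -1.5]
opening: 0.731
gripper_force: 55.2
```

{"name": "move_arm", "arguments": {"steps": "0.3 0 0 0 0;0.3 0 0 0 0"}}

```text
t: 33.28
tcp_pos: [0.5468, 0.0966, 0.0752]
tool_rot: [-3.139, 0.001, 2.988]
wrist_force: [-0.2, 0.8, -1.5]
opening: 0.731
gripper_force: 55.2
```

{"name": "move_arm", "arguments": {"steps": "0.3 0.1 0 -1.5 0;0.3 0 0 -2 0;0.3 0 0 -1.2 0;0.3 0 0 -0.5 0;0.3 0 0 0 0;0.3 0 0 0 0;0.3 0 0 0 0"}}

```text
t: 33.87
tcp_pos: [0.5491, 0.0961, 0.0243]
tool_rot: [-3.14, 0.003, 2.987]
wrist_force: [-0.6, -0.2, -0.6]
opening: 0.732
gripper_force: 55.1
```

{"name": "move_arm", "arguments": {"steps": "0.3 0 0 -0.3 0;0.3 0 0 0 0;0.3 0 0 0 0;0.3 0 0 0 0"}}

```text
t: 34.2
tcp_pos: [0.5485, 0.0955, 0.0206]
tool_rot: [-3.139, 0.002, 2.986]
wrist_force: [0.3, -0.2, -0.8]
opening: 0.73
gripper_force: 55.1
```

{"name": "move_arm", "arguments": {"steps": "0.3 0 0 -0.1 0;0.3 0 0 0 0;0.3 0 0 0 0;0.3 0 0 0 0"}}

```text
t: 34.53
tcp_pos: [0.5483, 0.0955, 0.0193]
tool_rot: [-3.139, 0.001, 2.987]
wrist_force: [-0.4, 0.1, -0.5]
opening: 0.731
gripper_force: 55.1
```

{"name": "move_arm", "arguments": {"steps": "0.3 0 0.1 -0.1 0;0.3 0 0 0 0;0.3 0 0 0 0"}}

```text
t: 34.78
tcp_pos: [0.5483, 0.0966, 0.0183]
tool_rot: [-3.139, 0.001, 2.987]
wrist_force: [0.2, 0.1, -1.6]
opening: 0.729
gripper_force: 55.2
```

{"name": "move_arm", "arguments": {"steps": "0.3 0 0 -0.1 0;0.3 0 0 0 0;0.3 0 0 0 0"}}

```text
t: 35.03
tcp_pos: [0.5484, 0.0966, 0.0182]
tool_rot: [-3.14, 0.002, 2.987]
wrist_force: [-1.9, -0.1, 4.9]
opening: 0.734
gripper_force: 55.8
```

{"name": "move_arm", "arguments": {"steps": "1 0 0 0 0;1 0 0 0 0;1 0 0 0 0;1 0 0 0 0;1 0 0 0 0;1 0 0 3 0;1 0 0 4 0;1 0 0 4 0"}}

```text
t: 35.7
tcp_pos: [0.5469, 0.0963, 0.1271]
tool_rot: [-3.138, -0.002, 2.987]
wrist_force: [0.3, 1.2, 0.8]
opening: 0.998
gripper_force: 0.0
```

{"name": "move_arm", "arguments": {"steps": "1 0 -2 1 0;1 0 -2.9 0 0;1 0 -2.9 0 0;1 0 -2.9 0 0;1 0 -2.9 0 0;1 0 -2.9 0 0;1 0 -2.9 0 0;1 -0.3 -2.8 0 0"}}

```text
t: 36.37
tcp_pos: [0.5455, -0.127, 0.1373]
tool_rot: [-3.139, 0.002, 2.987]
wrist_force: [0.6, -0.9, 0.2]
opening: 0.998
gripper_force: 0.0
```

{"name": "move_arm", "arguments": {"steps": "1 0 0 0 0;1 0 0 0 0;1 0 0 0 0"}}

```text
t: 36.62
tcp_pos: [0.5451, -0.1252, 0.1371]
tool_rot: [-3.14, 0.001, 2.986]
wrist_force: [0.0, 0.2, -0.4]
opening: 0.998
gripper_force: 0.0
```

```bash
python3 - <<'E'
from h import *
s=ctrl.state();print(s['tcp_pos'],s['tool_rot'])
im,d=snap('top','t5');W=cloud(d)
print('fresh',blob(W,280,160,330,235,.027,.042,cv2.minAreaRect))
cv2.imwrite('pics/c6.png',cv2.resize(im[150:250,270:410],None,fx=5,fy=5,interpolation=cv2.INTER_CUBIC))
E
```

```text
[ 0.5451066  -0.12524593  0.13710719] [-3.13967160e+00  9.88420511e-04  2.98618453e+00]
fresh (1034, array([0.5488, 0.0962, 0.0339]), ((0.5494303107261658, 0.09624166786670685), (0.06408211588859558, 0.15003201365470886), 81.06648254394531))
```

View pics/c6.png

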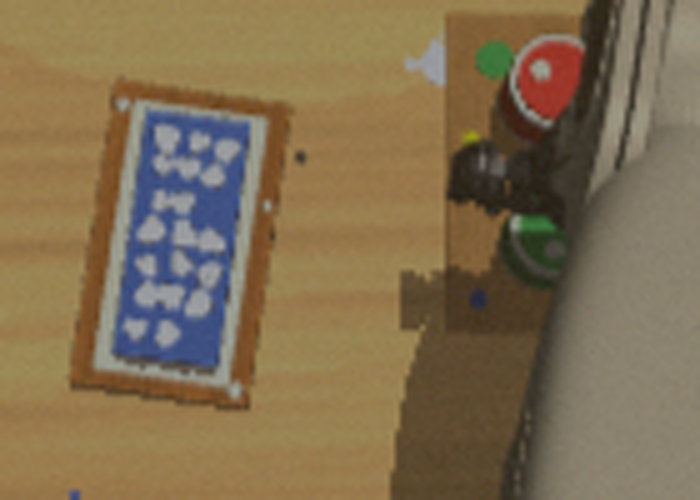

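{"name": "move_arm", "arguments": {"steps": "1 -0.1 0 -3 0;1 0 0 -3 0;1 0 0 -2 0;1 0 0 -1.4 0;1 0 0 0 0;1 0 0 0 0;0.2 0 0 0 0;0.2 0 0 0 0"}}

```text
t: 37.33
tcp_pos: [0.5457, -0.1252, 0.0449]
tool_rot: [-3.139, 0.005, 2.987]
wrist_force: [-0.1, -0.4, 0.4]
opening: 0.749
gripper_force: 0.0
```

{"name": "move_arm", "arguments": {"steps": "0.2 0 0 0 0;0.2 0 0 0 0;0.2 0 0 0 0;0.2 0 0 0 0;0.2 0 0 0 0"}}

```text
t: 37.75
tcp_pos: [0.5458, -0.1257, 0.0452]
tool_rot: [-3.139, 0.005, 2.986]
wrist_force: [-0.6, 0.8, 5.9]
opening: 0.645
gripper_force: 53.8
```

{"name": "move_arm", "arguments": {"steps": "0.2 0 0 1 0;0.2 0 0 2 0;0.2 0 0 3 0;0.2 0 0 2 0;0.2 0 0 1 0;0.2 0 0 0 0;0.2 0 0 0 0;0.2 0 0 0 0"}}

```text
t: 38.42
tcp_pos: [0.5429, -0.1252, 0.1316]
tool_rot: [-3.139, -0.002, 2.987]
wrist_force: [-0.0, -0.2, -3.3]
opening: 0.639
gripper_force: 53.8
```

{"name": "move_arm", "arguments": {"steps": "0.2 -0.4 2 0 0;0.2 -0.4 2.9 0 0;0.2 -0.4 2.9 0 0;0.2 -0.4 2.9 0 0;0.2 -0.4 2.9 0 0;0.2 -0.4 2.9 0 0;0.2 -0.4 2.9 0 0;0.2 -0.4 2.5 0 0"}}

```text
t: 39.08
tcp_pos: [0.5104, 0.0951, 0.1313]
tool_rot: [-3.138, -0.002, 2.987]
wrist_force: [-0.0, -0.8, -4.2]
opening: 0.642
gripper_force: 54.0
```

{"name": "move_arm", "arguments": {"steps": "0.2 0 1 0 0;0.2 0 0 0 0;0.2 0 0 -1.5 0;0.2 0 0 -1.5 0;0.2 0 0 -1.5 0;0.2 0 0 -0.5 0;0.2 0 0 0 0;0.2 0 0 0 0"}}

```text
t: 39.75
tcp_pos: [0.5121, 0.1027, 0.0829]
tool_rot: [-3.138, 0.0, 2.986]
wrist_force: [0.3, -0.5, -3.6]
opening: 0.644
gripper_force: 54.1
```

{"name": "move_arm", "arguments": {"steps": "0.2 0 0 0 0;0.2 0 0 0 0"}}

```text
t: 39.92
tcp_pos: [0.5132, 0.1034, 0.0843]
tool_rot: [-3.14, 0.003, 2.986]
wrist_force: [0.2, 0.6, -4.0]
opening: 0.641
gripper_force: 54.1
```

{"name": "move_arm", "arguments": {"steps": "0.2 -0.2 0 -0.4 0;0.2 0 0 -0.3 0;0.2 0 0 0 0;0.2 0 0 0 0;0.2 0 0 0 0"}}

```text
t: 40.33
tcp_pos: [0.5103, 0.1036, 0.0763]
tool_rot: [-3.139, 0.002, 2.987]
wrist_force: [1.7, -0.2, -3.4]
opening: 0.64
gripper_force: 54.1
```

{"name": "move_arm", "arguments": {"steps": "0.2 0 0 -0.1 0;0.2 0 0 0 0;0.2 0 0 0 0"}}

```text
t: 40.58
tcp_pos: [0.5104, 0.1036, 0.0753]
tool_rot: [-3.139, 0.002, 2.987]
wrist_force: [0.3, -0.7, -3.8]
opening: 0.639
gripper_force: 54.1
```

{"name": "move_arm", "arguments": {"steps": "0.2 0 0 -0.1 0;0.2 0 0 0 0;0.2 0 0 0 0"}}

```text
t: 40.83
tcp_pos: [0.5104, 0.1036, 0.0752]
tool_rot: [-3.139, 0.002, 2.987]
wrist_force: [-2.2, 0.2, 5.1]
opening: 0.644
gripper_force: 54.8
```

{"name": "move_arm", "arguments": {"steps": "1 0 0 0 0;1 0 0 0 0;1 0 0 0 0;1 0 0 0 0;1 0 0 0 0;1 0 0 2 0;1 0 0 3 0;1 0 0 2 0"}}

```text
t: 41.5
tcp_pos: [0.5106, 0.1036, 0.1458]
tool_rot: [-3.139, 0.002, 2.987]
wrist_force: [1.2, 0.0, -0.5]
opening: 1.002
gripper_force: 0.0
```

{"name": "move_arm", "arguments": {"steps": "1 1.6 -2.9 0 0;1 1.6 -2.9 0 0;1 1.6 -2.9 0 0;1 1.6 -2.9 0 0;1 1.6 -2.9 0 0;1 1.5 -2.9 0 0;1 1.5 -2.9 0 0;1 1.4 -2.9 0 0"}}

```text
t: 42.17
tcp_pos: [0.6349, -0.13, 0.144]
tool_rot: [-3.139, 0.001, 2.987]
wrist_force: [0.4, -0.2, 1.1]
opening: 1.0
gripper_force: 0.0
```

{"name": "move_arm", "arguments": {"steps": "1 0 0 0 0;1 0 0 -3 0;1 0 0 -3 0;1 0 0 -2 0;1 0 0 0 0;1 0 0 0 0;1 0 0 0 0"}}

```text
t: 42.75
tcp_pos: [0.6352, -0.1284, 0.0657]
tool_rot: [-3.139, 0.003, 2.987]
wrist_force: [-1.2, -0.7, 1.1]
opening: 1.0
gripper_force: 0.0
```

{"name": "move_arm", "arguments": {"steps": "1 -0.1 0 -1.1 0;1 0 0 -1.1 0;1 0 0 0 0;1 0 0 0 0;0.2 0 0 0 0;0.2 0 0 0 0;0.2 0 0 0 0;0.2 0 0 0 0"}}

```text
t: 43.42
tcp_pos: [0.634, -0.1285, 0.0432]
tool_rot: [-3.139, 0.003, 2.987]
wrist_force: [-0.4, 1.0, 1.9]
opening: 0.644
gripper_force: 53.6
```

{"name": "move_arm", "arguments": {"steps": "0.2 0 0 0 0;0.2 0 0 0 0;0.2 0 0 0 0;0.2 0 0 0 0"}}

```text
t: 43.75
tcp_pos: [0.634, -0.1285, 0.0431]
tool_rot: [-3.139, 0.003, 2.987]
wrist_force: [0.8, 0.7, 4.8]
opening: 0.642
gripper_force: 53.6
```

{"name": "move_arm", "arguments": {"steps": "0.2 0 0 1 0;0.2 0 0 2 0;0.2 0 0 3 0;0.2 0 0 2 0;0.2 0 0 1 0;0.2 0 0 0 0;0.2 0 0 0 0;0.2 0 0 0 0"}}

```text
t: 44.42
tcp_pos: [0.6318, -0.1282, 0.13]
tool_rot: [-3.139, -0.003, 2.986]
wrist_force: [-0.3, -0.8, -3.6]
opening: 0.64
gripper_force: 53.5
```

{"name": "move_arm", "arguments": {"steps": "0.2 -0.5 2 0 0;0.2 -0.5 2.9 0 0;0.2 -0.5 2.9 0 0;0.2 -0.5 2.9 0 0;0.2 -0.5 2.9 0 0;0.2 -0.5 2.9 0 0;0.2 -0.5 2.9 0 0;0.2 -0.4 2 0 0"}}

```text
t: 45.08
tcp_pos: [0.5921, 0.0879, 0.1299]
tool_rot: [-3.139, -0.003, 2.988]
wrist_force: [0.3, -0.2, -2.8]
opening: 0.643
gripper_force: 53.8
```

{"name": "move_arm", "arguments": {"steps": "0.2 0 0.6 0 0;0.2 0 0 0 0;0.2 0 0 -1.5 0;0.2 0 0 -1.5 0;0.2 0 0 -1.5 0;0.2 0 0 -0.4 0;0.2 0 0 0 0;0.2 0 0 0 0"}}

```text
t: 45.75
tcp_pos: [0.5942, 0.0905, 0.0829]
tool_rot: [-3.139, 0.0, 2.985]
wrist_force: [0.4, 0.8, -3.8]
opening: 0.642
gripper_force: 53.8
```

{"name": "move_arm", "arguments": {"steps": "0.2 0 0 0 0;0.2 0 0 0 0"}}

```text
t: 45.92
tcp_pos: [0.5952, 0.0913, 0.0844]
tool_rot: [-3.14, 0.004, 2.986]
wrist_force: [-0.0, -0.2, -2.9]
opening: 0.64
gripper_force: 53.8
```

{"name": "move_arm", "arguments": {"steps": "0.2 0 0.1 -0.5 0;0.2 0 0 -0.4 0;0.2 0 0 0 0;0.2 0 0 0 0;0.2 0 0 0 0"}}

```text
t: 46.33
tcp_pos: [0.5942, 0.0926, 0.0742]
tool_rot: [-3.139, 0.001, 2.987]
wrist_force: [0.5, -0.2, -3.4]
opening: 0.64
gripper_force: 53.8
```

{"name": "move_arm", "arguments": {"steps": "0.2 0 0 -0.1 0;0.2 0 0 0 0;0.2 0 0 0 0"}}

```text
t: 46.58
tcp_pos: [0.5943, 0.0926, 0.0733]
tool_rot: [-3.139, 0.002, 2.987]
wrist_force: [-0.3, -0.5, -3.6]
opening: 0.636
gripper_force: 53.8
```

{"name": "move_arm", "arguments": {"steps": "0.2 0 0 -0.1 0;0.2 0 0 0 0;0.2 0 0 0 0"}}

```text
t: 46.83
tcp_pos: [0.5945, 0.0926, 0.0731]
tool_rot: [-3.139, 0.002, 2.987]
wrist_force: [-2.5, 0.8, 3.2]
opening: 0.646
gripper_force: 54.3
```

Release, raise and retreat, then check.

{"name": "move_arm", "arguments": {"steps": "1 0 0 0 0;1 0 0 0 0;1 0 0 0 0;1 0 0 0 0;1 0 0 0 0;1 0 0 2 0;1 0 0 3 0;1 0 0 4 0"}}

```text
t: 47.5
tcp_pos: [0.5919, 0.0922, 0.1599]
tool_rot: [-3.137, -0.006, 2.987]
wrist_force: [0.8, -0.1, -1.2]
opening: 1.001
gripper_force: 0.0
```

{"name": "move_arm", "arguments": {"steps": "1 -2 -2.5 1 0;1 -2 -2.5 0 0;1 -2 -2.5 0 0;1 -2 -2.5 0 0;1 -2 -2.5 0 0;1 -2 -2.5 0 0;1 -2 -2.5 0 0;1 0 0 0 0"}}

```text
t: 48.17
tcp_pos: [0.4506, -0.0856, 0.1723]
tool_rot: [-3.137, -0.001, 2.981]
wrist_force: [-0.8, 0.0, 0.9]
opening: 0.997
gripper_force: 0.0
```

```bash
python3 - <<'E'
from h import *
im,d=snap('top','t6');W=cloud(d)
print('red',blob(W,295,165,318,190,.098,.115));print('green',blob(W,290,195,316,222,.098,.115))
print('dry',blob(W,425,180,470,260,.077,.092,cv2.minAreaRect))
a,_=snap('side','s6')
cv2.imwrite('pics/c7.png',np.hstack([cv2.resize(im[150:250,270:350],None,fx=4,fy=4),cv2.resize(a[160:260,260:360],None,fx=4,fy=4)]))
E
```

```text
red (293, array([0.5925, 0.0925, 0.1058]), ((0.5932417511940002, 0.0920591801404953), 0.028183648362755775))
green (302, array([0.508 , 0.1035, 0.1061]), ((0.5078892111778259, 0.10349582880735397), 0.028027735650539398))
dry (1154, array([ 0.4728, -0.3139,  0.0841]), ((0.47297582030296326, -0.31432390213012695), (0.06644883006811142, 0.15023566782474518), 85.86990356445312))
```

View pics/c7.png

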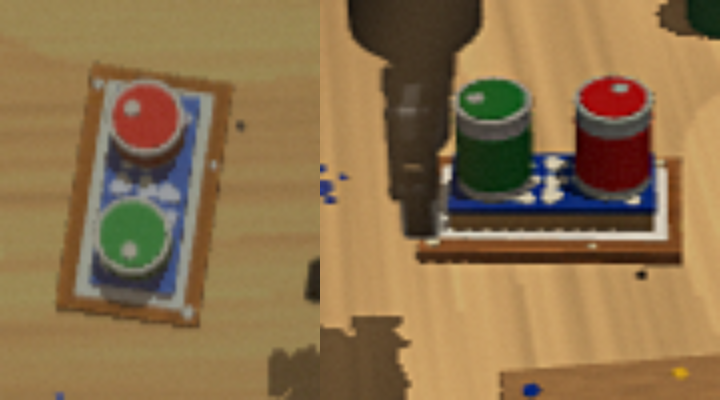

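Both tins stand upright on the blue panel, each within about 1 mm of its original spot. The gripper is clear of everything.

```bash
python3 -c "
from h import *
print(ctrl.sign_off())"
```

```text
the job is handed in; nothing more can be done
None
```

The job is done and handed in: the yellow panel lies on the pile about 2 mm off centre, the blue panel is centred and square on the gluing board, and both tins are back within about 1 mm of their spots; the sign-off gave no verdict.

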